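Clear the lock-out plate and set the recessed dial of a site power box

TASK

The power box is cleared for use again. Lift the white lock-out plate off its hook and put it down inside the small open plywood bin, and only then turn the recessed dial clockwise until its white pointer lines up with the one long mark on the box top. Leave the carton, tape roll, jar and screwdriver where they are.

Things in the scene. Friction and masses are not known exactly. Their poses are not given: they have to be found in the camera images.
- case: Grey steel power box, fixed to the table, 220 (x) x 300 (y) x 110 mm high; origin at the centre of its underside, z up. In the middle of its top is a round straight-walled well, 90 mm across and 60 mm deep, with the dial in it.
- well (a point): Centre of the well's mouth, level with the case top, 110 mm above the table; axes as the case. White marks lie on the case top round the well every 0.35 rad: short ones (10 mm), and one long one (36 mm x 6 mm) at the dial value 1.40.
- dial_grip (a point): On the axis of the black dial, at grip height: 24 mm below the case top, 86 mm above the table; turns with the dial, z up. Round skirt 48 mm across, top 14 mm above the well floor; on it a bar grip 44 mm long (point x) and 14 mm wide (point y), top 46 mm above the floor, 14 mm below the case top. A white pointer line on the bar's top runs from the axis to its -x end.
- dial (a joint): Dial angle in rad, 0 to 2.1, growing clockwise seen from above; at 0 the pointer points along the case's -x, at 1.40 at the long mark. It stays where it is left (friction about 0.06 N m, no detents).
- hook_arm (a point): Arm of the steel hook from which the plate hangs. Its post, 14 mm thick, 111 mm high, is fixed on the case top on either side of the well, 22 mm to the point's +x. The arm, a 6 mm round bar 105 mm above the case top, runs level along -x to 16 mm past the point, then turns up; the tip ends 25 mm past the point, 16 mm above the arm's centre line. z up, x as the case's x.
- tag_center (a point): Centre of the loose rigid white lock-out plate (about 80 g): 6 mm thick (x), 100 wide (y), 90 high (z, up as it hangs). Its hole, 30 mm wide, 34 high, is centred on the width, upper edge 12 mm below the plate's top and resting on the hook's arm; solid shoulders 35 mm wide either side. The hook's tip is 13 mm above the arm's top: raise the plate about 19 mm, draw it 45 mm along the hook's -x.
- bin: Open plywood bin, fixed to the table, 100 (x) x 140 (y) x 65 mm high, walls and floor 5 mm; origin at the centre of its underside, z up. It stands left or right of the power box. The plate goes in on edge along the bin's y, and may lean or lie once let go.
- carton_c (a point): Bystander: cardboard carton 90 x 120 x 70 mm; its centre.
- tape_c (a point): Bystander: roll of blue tape lying flat, 96 mm across, 24 mm high; its centre.
- jar_c (a point): Bystander: jar 60 mm across, 70 mm high; its centre.
- driver_grip (a point): Bystander: screwdriver 200 mm long lying on the table; a point on its handle.

How it is judged:
By the outcome, as a careful person would: the job done as asked, in the order asked, and still so for the second after the job is handed in, with the robot touching nothing.
It also fails if it takes over 61 s, if anything falls off the work surface, if the arm or the gripper's body presses on something with over 40 N, if the wrist force passes 120 N, or if a joint passes its speed limit or range.

ROBOT

A 7-joint arm with a two-finger parallel gripper is mounted at the origin on the work surface. World frame = base frame: x ahead of the robot, y to its left, z up, the work surface at z = 0. Lengths are in m, angles in degrees, forces in N, time in s.
With the tool pointing down it reaches from about 0.425 to 0.925 m from the base axis. Payload 6.8 kg.
Tool frame: the origin (TCP) lies on the centre line of the jaws, within the pads' length; the fingertips stand 11 mm ahead of it and the grasp point (between the pads) lies 8 mm behind it; x points along the fingers, z is the direction in which the jaws open and shut, and the axes are right-handed (so a half turn about x gives the same grasp; the last joint's range is limited). The gripper opens to 85 mm and grips with 20 to 120 N. Pads are 22 mm wide; open, the fingers measure 114 mm over their backs; the gripper's body (76 mm by 85 mm) begins 54 mm behind the grasp point. The pads swing forward as they close: fully open they stand 13 mm farther back than shut.
Start: joints at [58.436, 27.33, 1.283, 89.118, -0.659, 63.558, -4.761], TCP at [0.289, -0.61, 0.242] pointing down, gripper open.
Joint ranges: [-169.35, 169.35], [-19.33, 120.38], [-80.79, 83.38], [13.8, 139.57], [-78.32, 258.32], [9.67, 109.79], [-169.56, 169.56]. Speed limits (degrees/s): [136.94, 136.94, 180, 180, 180, 180, 180].

INTERFACE

Orientations are given as a 3x3 rotation matrix whose columns are the frame's x, y, z axes.
In Python, from bench import * gives the robot as it stands. Calls block until the motion is done:
- reach(position, orientation): joint-space move of the TCP to a pose.
- movel(position, orientation=None, max_speed=0.15, max_force=None): straight line of the TCP; orientation=None keeps the orientation; max_speed is the mean speed in m/s. With max_force (N) it stops when the force on the tool has changed by that much, and returns True; else False.
- set_joints(angles): joint-space move.
- command_gripper(opening): opening from 0.0 (shut) to 1.0 (fully open); the grip force is fixed at half the most; returns when the fingers have stopped.
- dwell(seconds).
- solve_ik(position, orientation): joint angles nearest the present ones, or None.
- state(): the state.
- grab_frame(name): name is "scene" or "top" or "wrist"; returns a dict with "img" (420x560x3 uint8, red, green, blue), "intrinsics" (3x3 intrinsics, pixels), "rvec" (rotation vector, rad) and "tvec" (3), from world to camera coordinates, as OpenCV has them. Camera axes: x right, y down, z forward; pixel columns grow to the right and rows downward; lengths in m; the calibration is good to about 2 mm. A picture is of the moment at which its call begins. There is no depth.
A pose or a line that the arm cannot do raises IKError and nothing moves.
- job_done(): hands the job in, once; it reports no verdict.
Trained networks look in a picture, given as the dict that the camera call returned (one of the last four; its "shot" number tells which), for a name from the list of things; names that differ only in an ending like _2 or _b are one class to them, and where a whole thing is asked for, a point or a joint stands for the part that bears it (a point fixed in the world has none). Each returns a list of dicts, best first, with "conf" (0 to 1); they miss things now and then, are a little off and sometimes report something else, mostly with a low value. They report only what shows in the picture. A call takes as long as a camera call.
- look_for(picture, label): "at" ([x, y, z] in m, in world coordinates, good to about 4 mm: the middle of the surface that is visible of it).
- cut_out(picture, label): "region" (420x560 bool, what is visible of it).
The state is a dict: "t": time; "joint_positions": joint angles; "dq": joint speeds; "joint_efforts": joint torques, N m; "position": TCP position; "orientation": TCP orientation; "ft_force": force on the tool from outside, world axes, zero at the start; "torque": the same for the moment, N m; "gripper_width": opening from 0.0 (shut) to 1.0 (fully open).
Only numpy, scipy, OpenCV 4.12 (cv2) and the standard library are available. Lean on these libraries where they do the work, as an engineer would, in place of code of your own. Each camera call takes 0.05 s, during which the arm holds its last target.

## Working session

There is one attempt and no reset: what is moved stays moved. The work goes in short steps, each a Python script; the robot and the scene stay as the last script left them, time stands still between calls to the robot, and variables do not carry over. Pictures are saved under pics/ and viewed, and the job is handed in when it is done.

```bash
ls; mkdir -p pics; python3 - <<'E'
from bench import *
import cv2,numpy as np
s=state();print(s)
for n in ["scene","top","wrist"]:
    f=grab_frame(n);cv2.imwrite(f"pics/{n}0.png",f["img"][:,:,::-1])
    print(n,f["intrinsics"].tolist(),f["rvec"],f["tvec"])
    if n!="wrist":
        for l in ["case","bin","tag_center","dial_grip","hook_arm","carton_c","tape_c","jar_c","driver_grip","well"]:
            try: print(l,[(np.round(d["at"],3).tolist(),round(d["conf"],2)) for d in look_for(f,l)][:3])
            except Exception as e: print(l,e)
E
```

```text
pics
{'t': 0.0, 'joint_positions': array([58.43611457, 27.37595353,  1.27987327, 89.17823775, -0.65908848,
       63.55874232, -4.76026478]), 'dq': array([ 0.01894831, -0.01050534,  0.01701926,  0.04042579,  0.06397233,
        0.01708369,  0.02082463]), 'joint_efforts': array([-8.39477943e-04, -5.96447468e+01,  1.60735600e+00, -2.81189042e+01,
        1.23822302e-02,  9.37973469e-03,  1.31543768e-06]), 'position': array([ 0.2889561 , -0.60938532,  0.24132437]), 'orientation': array([[-9.08267206e-04,  9.03541248e-01,  4.28500161e-01],
       [ 1.60357711e-03,  4.28501103e-01, -9.03539835e-01],
       [-9.99998302e-01, -1.33522553e-04, -1.83809156e-03]]), 'ft_force': array([-0.06467298,  0.86459689,  0.89030868]), 'torque': array([0.02741047, 0.00088795, 0.04827038]), 'gripper_width': 0.996492846660325}
scene [[492.7435922571954, 0.0, 281.1072703321499], [0.0, 492.7435922571954, 205.37087259658665], [0.0, 0.0, 1.0]] [ 1.25581948  2.28385349 -0.93997092] [ 0.27814948 -0.20479014  1.61791224]
case [([0.646, 0.019, 0.111], 0.67), ([0.454, -0.333, 0.031], 0.44)]
bin [([0.454, -0.338, 0.0
[... 677 characters left out ...]
in [([0.465, -0.334, 0.006], 0.71), ([0.638, 0.126, 0.217], 0.46), ([0.59, 0.004, 0.067], 0.32)]
tag_center [([0.613, 0.131, 0.196], 0.64)]
dial_grip [([0.592, 0.004, 0.064], 0.9)]
hook_arm [([0.634, 0.123, 0.22], 0.55)]
carton_c [([0.473, 0.343, 0.069], 0.91), ([0.679, 0.287, 0.021], 0.6), ([0.571, 0.012, 0.109], 0.5)]
tape_c [([0.308, 0.246, 0.023], 0.82)]
jar_c [([0.72, -0.315, 0.068], 0.96), ([0.613, 0.126, 0.197], 0.21)]
driver_grip [([0.678, 0.287, 0.02], 0.9)]
well [([0.571, 0.01, 0.108], 0.88)]
wrist [[291.77738100488534, 0.0, 278.6113741803321], [0.0, 291.77738100488534, 205.72774043589678], [0.0, 0.0, 1.0]] [-2.44888423  1.55119059  0.2165392 ] [-0.675465   -0.03654537  0.37775727]
```

View pics/scene0.png

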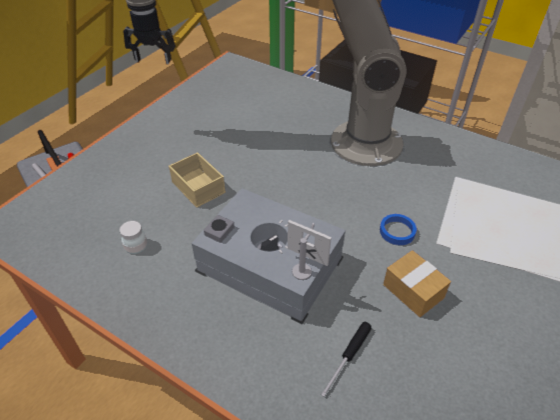

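View pics/top0.png

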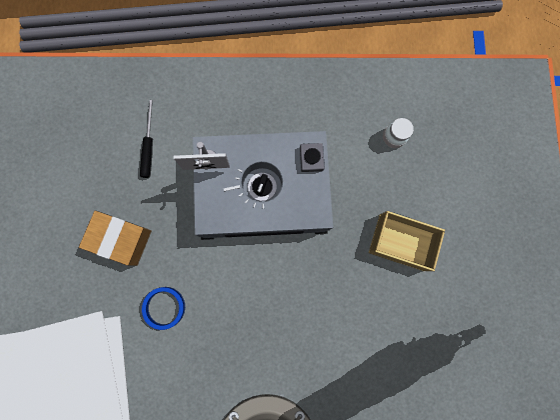

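View pics/wrist0.png

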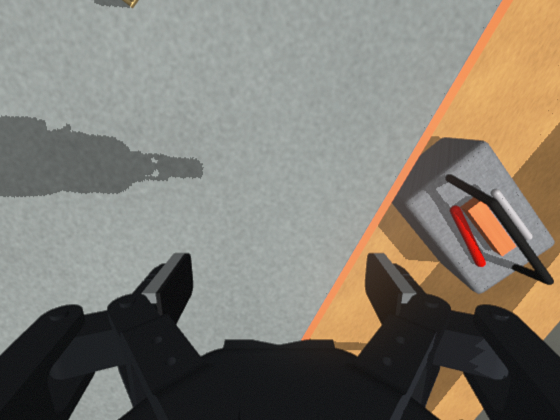

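The scene view (from the far side) shows the plate on its hook at (310,243), the well at (268,237), the bin at (197,178) and the jar at (133,237). The top view has the case at cols 195–330, rows 132–237, the dial at (262,186), the plate edge at (200,156) and the bin at (408,241). Next I zoom in and fit the poses.

```bash
python3 - <<'E'
import cv2
a=cv2.imread("pics/top0.png")
cv2.imwrite("pics/top0_case.png",cv2.resize(a[120:245,165:340],None,fx=4.5,fy=4.5,interpolation=cv2.INTER_CUBIC))
cv2.imwrite("pics/top0_bin.png",cv2.resize(a[200:280,360:455],None,fx=7,fy=7,interpolation=cv2.INTER_CUBIC))
b=cv2.imread("pics/scene0.png")
cv2.imwrite("pics/scene0_case.png",cv2.resize(b[140:325,160:355],None,fx=3.2,fy=3.2,interpolation=cv2.INTER_CUBIC)[:600])
E
```

```text
(no output)
```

View pics/top0_case.png

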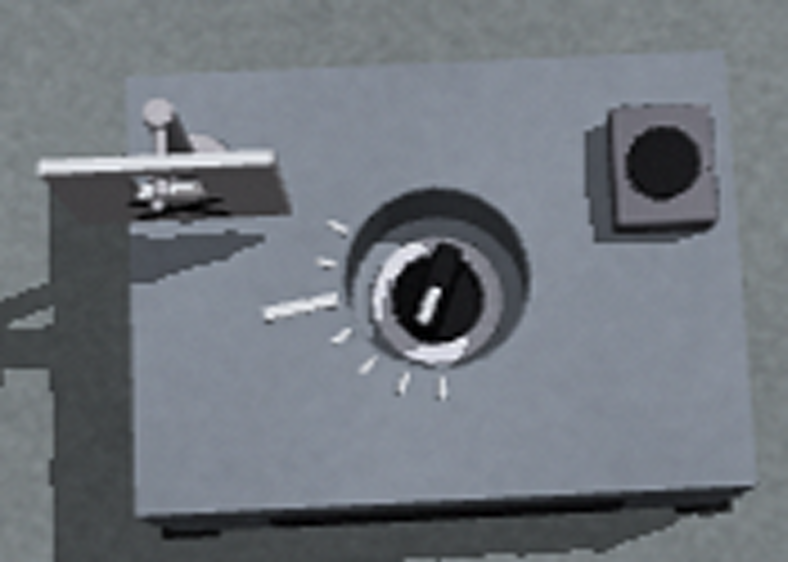

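View pics/top0_bin.png

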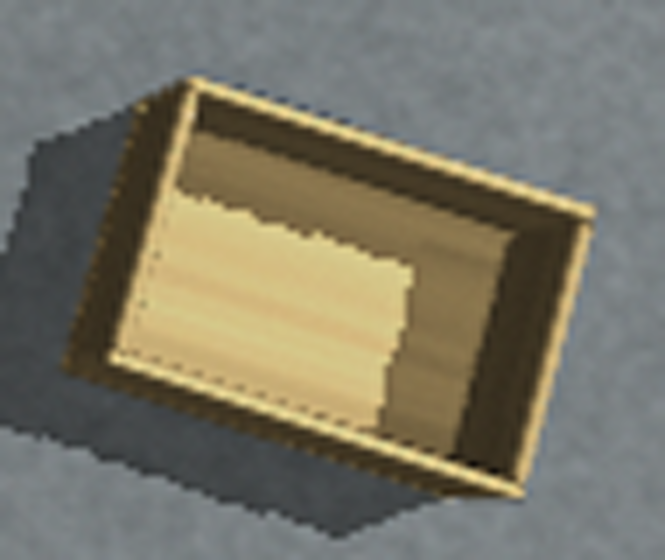

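View pics/scene0_case.png

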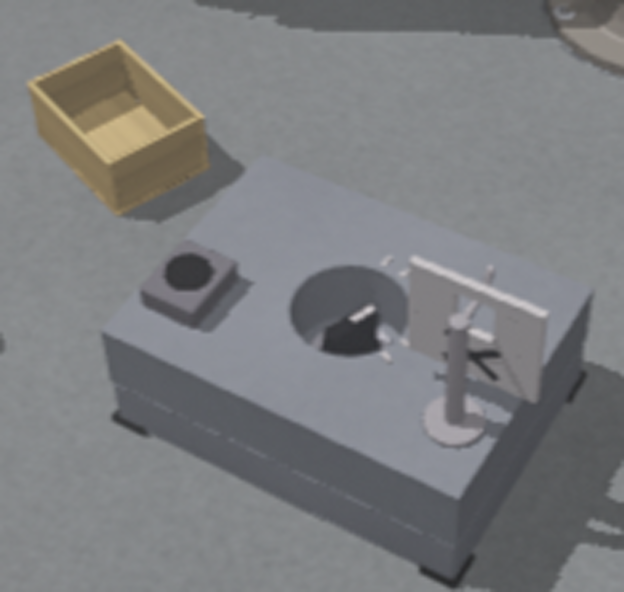

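```bash
cat > h.py <<'E'
import numpy as np, cv2
from scipy.optimize import least_squares
CAM={"scene":(np.array([[492.7435922571954,0,281.1072703321499],[0,492.7435922571954,205.37087259658665],[0,0,1]]),np.array([1.25581948,2.28385349,-0.93997092]),np.array([0.27814948,-0.20479014,1.61791224])),
"top":(np.array([[405.8700542399029,0,272.2575628333691],[0,405.8700542399029,201.58943845883525],[0,0,1]]),np.array([2.14076683,-2.14688989,0.19261102]),np.array([-0.01201189,0.55723794,0.91171217]))}
def cam(f):
    return (np.asarray(f["intrinsics"]),np.asarray(f["rvec"],float).ravel(),np.asarray(f["tvec"],float).ravel())
def proj(c,P):
    K,r,t=c
    return cv2.projectPoints(np.asarray(P,float).reshape(-1,1,3),r,t,K,None)[0].reshape(-1,2)
def onplane(c,uv,z):
    K,r,t=c;R=cv2.Rodrigues(r)[0];C=-R.T@t
    d=R.T@np.linalg.inv(K)@np.r_[uv,1.]
    return C+d*(z-C[2])/d[2]
def tri(obs):
    x0=np.array([.6,0,.1])
    s=least_squares(lambda X:np.concatenate([proj(c,X)[0]-u for c,u in obs]),x0)
    return s.x,np.sqrt(np.mean(s.fun**2))
def uncrop(p,x0,y0,s): return (np.asarray(p,float)+.5)/s-.5+np.array([x0,y0])
E
cat > fit.py <<'E'
from h import *
T=lambda *p:uncrop(p,165,120,4.5); B=lambda *p:uncrop(p,360,200,7); S=lambda *p:uncrop(p,160,140,3.2)
# case corners in order: (+x,+y),(+x,-y),(-x,-y),(-x,+y)
ct=[T(127,77),T(722,52),T(757,485),T(133,517)]
cs=[S(462,500),S(105,333),S(262,157),S(592,290)]
bt=[B(192,80),B(595,212),B(522,493),B(113,357)]
bs=[S(113,160),S(30,85),S(121,42),S(205,122)]
t,s=CAM["top"],CAM["scene"]
for n,a,b,sz in(("case",ct,cs,(.22,.30)),("bin",bt,bs,(.1,.14))):
    Ps=[]
    for u,v in zip(a,b):
        X,e=tri([(t,u),(s,v)]);Ps.append(X);print(n,np.round(X,4),round(e,2))
    L=np.array([[.5,.5],[.5,-.5],[-.5,-.5],[-.5,.5]])*sz
    def res(p,cams=3):
        c,si=np.cos(p[2]),np.sin(p[2]);Q=np.c_[L@np.array([[c,si],[-si,c]])+p[:2],np.full(4,p[3])]
        r=[]
        if cams&1:r.append((proj(t,Q)-np.array(a)).ravel())
        if cams&2:r.append((proj(s,Q)-np.array(b)).ravel())
        return np.concatenate(r)
    for cams in(1,2,3):
        for fz in (0,1):
            z=.11 if n=="case" else .065
            f=(lambda p:res(np.r_[p,z],cams)) if fz else (lambda p:res(p,cams))
            q=least_squares(f,[.6,0,0] if fz else [.6,0,0,.1])
            print(n,cams,fz,np.round(q.x,4),"rms",round(np.sqrt(np.mean(q.fun**2)),2))
# plate top corners
for nm,u,v in(("plate +y top",T(38,165),S(546,313)),("plate -y top",T(273,155),S(412,260))):
    print(nm,tri([(t,u),(s,v)]))
print("long mark ends",[onplane(t,T(*p),.11) for p in((266,315),(338,298))])
E
python3 fit.py
```

```text
case [0.6935 0.1666 0.1117] 0.48
case [ 0.7073 -0.1317  0.1109] 0.41
case [ 0.4892 -0.1441  0.1099] 0.13
case [0.4751 0.1556 0.1113] 0.32
case 1 0 [0.5918 0.0112 0.0467 0.1099] rms 0.23
case 1 1 [0.5918 0.0112 0.0467] rms 0.23
case 2 0 [0.585  0.0082 0.0539 0.1024] rms 0.28
case 2 1 [0.5901 0.0117 0.0532] rms 0.5
case 3 0 [0.5912 0.0116 0.0494 0.1106] rms 0.49
case 3 1 [0.5911 0.0115 0.0494] rms 0.49
bin [ 0.53   -0.2753  0.0728] 0.31
bin [ 0.4871 -0.4086  0.065 ] 0.27
bin [ 0.3961 -0.3773  0.0666] 0.39
bin [ 0.44   -0.2474  0.0621] 0.6
bin 1 0 [ 0.4656 -0.3366 -0.325   0.043 ] rms 0.35
bin 1 1 [ 0.4642 -0.3287 -0.3246] rms 0.71
bin 2 0 [ 0.4352 -0.3531 -0.3192  0.033 ] rms 0.78
bin 2 1 [ 0.4613 -0.3268 -0.3226] rms 0.96
bin 3 0 [ 0.4633 -0.3275 -0.3237  0.0659] rms 0.96
bin 3 1 [ 0.4631 -0.3279 -0.3236] rms 0.96
plate +y top (array([0.61431691, 0.17936949, 0.23426981]), np.float64(0.0796508411268954))
plate -y top (array([0.61925369, 0.08016015, 0.23190148]), np.float64(0.2226361041985157))
long mark ends [array([0.57353716, 0.09436202, 0.11      ]), array([0.58199948, 0.05920898, 0.11      ])]
```

```bash
cat >> h.py <<'E'
def ori(a):
    z=np.array([np.cos(a),np.sin(a),0]);x=np.array([0,0,-1.]);return np.c_[x,np.cross(z,x),z]
E
python3 - <<'E'
from bench import *
from h import *
s=state();f=grab_frame("wrist")
K,r,t=cam(f);R=cv2.Rodrigues(r)[0];C=-R.T@t
O=s["orientation"];print("t",s["t"],"cam in tool",O.T@(C-s["position"]),"view dir in tool",O.T@R[2],"img right",O.T@R[0])
yaw=.0485;yb=-.3236
for nm,p,a in(("plate",(.619,.0975,.30),yaw),("bin",(.463,-.328,.2),yb),("dial0",(.591,.0115,.12),yaw+np.pi/2-.25),("dial1",(.591,.0115,.12),yaw+np.pi/2-1.4)):
    for k in(0,np.pi):
        q=solve_ik(np.array(p),ori(a+k));print(nm,k,None if q is None else np.round(q,1))
E
```

```text
t 1.15 cam in tool [-0.13117157  0.06766778  0.00042914] view dir in tool [ 9.61655339e-01 -2.74260833e-01 -6.83156884e-05] img right [-2.74184105e-04 -1.21047632e-03  9.99999230e-01]
plate 0 [ 12.1  24.2 -36.5  90.3  15.   70.5 -24.3]
plate 3.141592653589793 [ 30.1  35.2 -67.8  89.1  33.1  78.2 141.8]
bin 0 [ 40.2  20.6 -14.  105.8   6.   54.3   5. ]
bin 3.141592653589793 [  11.    20.7   22.7  107.8   -9.8   53.3 -160.2]
dial0 0 [ 22.4  33.1 -39.5 104.8  26.4  51.5  49.1]
dial0 3.141592653589793 [   0.7   28.   -10.2  106.4    6.6   46.2 -114.5]
dial1 0 [ 17.   31.1 -31.9 105.2  21.   49.6 -12.5]
dial1 3.141592653589793 [ -52.8   52.7   72.5  109.8  -57.2   64.5 -124.1]
```

```bash
python3 - <<'E'
from bench import *
from h import *
yaw=.0485
reach(np.array([.618,.0975,.34]),ori(yaw))
f=grab_frame("wrist");s=state();print(s["t"],s["position"],s["orientation"].round(3).tolist(),np.round(s["ft_force"],1))
np.savez("w1.npz",K=f["intrinsics"],r=f["rvec"],t=f["tvec"])
cv2.imwrite("pics/w1.png",f["img"][:,:,::-1])
cv2.imwrite("pics/w1b.png",cv2.resize(f["img"][:,:,::-1],(800,600),interpolation=cv2.INTER_CUBIC))
for l in["tag_center","dial_grip","hook_arm"]: print(l,[(np.round(d["at"],3).tolist(),round(d["conf"],2)) for d in look_for(f,l)][:2])
E
```

```text
4.0167 [0.61824199 0.09627979 0.33977891] [[-0.0, -0.047, 0.999], [-0.0, 0.999, 0.047], [-1.0, -0.0, -0.0]] [ 0.4 -0.5  0.4]
tag_center [([0.62, 0.131, 0.233], 0.98)]
dial_grip [([0.594, 0.013, 0.078], 0.57)]
hook_arm [([0.633, 0.133, 0.114], 0.61)]
```

View pics/w1b.png

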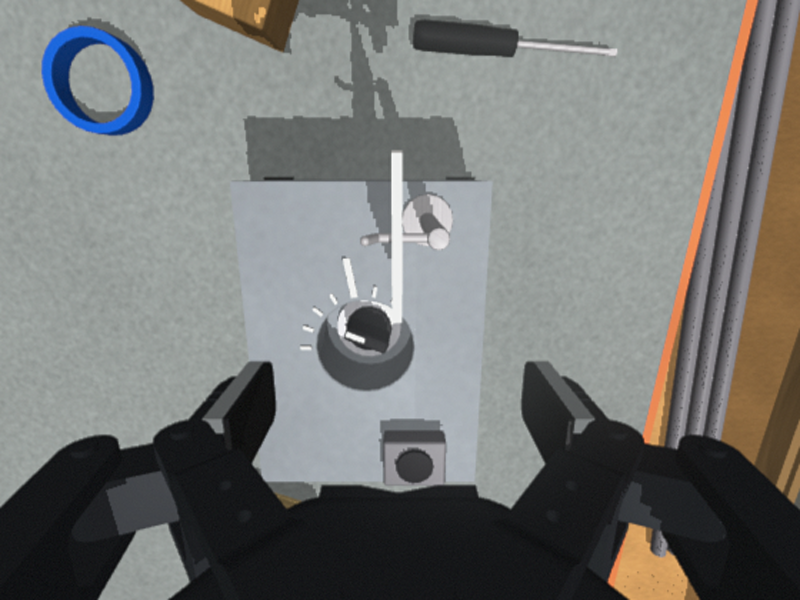

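The wrist view shows the plate's top edge as a strip at cols 392–402, rows 151–322. The hook arm and tip are at (365,240) to (438,238), and the dial sits in the well at (368,330) with its pointer end near (346,336).

```bash
cat > m.py <<'E'
from h import *
w=np.load("w1.npz");w=(w["K"],w["r"].ravel(),w["t"].ravel())
W=lambda *p:uncrop(p,0,0,800/560)
T=lambda *p:uncrop(p,165,120,4.5); S=lambda *p:uncrop(p,160,140,3.2)
t,s=CAM["top"],CAM["scene"]
for nm,a,b,c in(("+y",W(397.3,151.5),T(39,168),S(546,313)),("-y",W(397.3,322),T(273,157),S(412,260))):
    print(nm,"tri",tri([(w,a),(t,b)]),tri([(w,a),(t,b),(s,c)]),"plane.23",onplane(w,a,.23).round(4))
    
# case corners in wrist: far (+y) corners
print("case +x+y",onplane(w,W(491,181.5),.11),"case -x+y",onplane(w,W(232.5,181.5),.11))
print("long mark",onplane(w,W(346,258),.11),onplane(w,W(354,296),.11))
# well mouth
c=np.array([onplane(w,W(*p),.11) for p in((317.5,345),(413.5,345),(366,390),(366,300))]);print(c.round(4))
E
python3 m.py; python3 -c "
import cv2
a=cv2.imread('pics/w1.png');cv2.imwrite('pics/w1c.png',cv2.resize(a[170:285,195:310],None,fx=5.2,fy=5.2,interpolation=cv2.INTER_CUBIC))"
```

```text
+y tri (array([0.61230712, 0.17640818, 0.23961421]), np.float64(0.36242089347604634)) (array([0.61252631, 0.17710382, 0.23276518]), np.float64(0.6541250667708317)) plane.23 [0.6124 0.1767 0.23  ]
-y tri (array([0.61685774, 0.0797039 , 0.23543959]), np.float64(0.24864697358920781)) (array([0.61716867, 0.07894655, 0.23198948]), np.float64(0.5659606082597739)) plane.23 [0.6168 0.0778 0.23  ]
case +x+y [0.69121068 0.16259745 0.11      ] case -x+y [0.47537    0.15283859 0.11      ]
long mark [0.57081912 0.09218305 0.11      ] [0.57839701 0.05770747 0.11      ]
[[ 0.5451  0.0085  0.11  ]
 [ 0.6346  0.0126  0.11  ]
 [ 0.5915 -0.0362  0.11  ]
 [ 0.5893  0.0544  0.11  ]]
```

View pics/w1c.png

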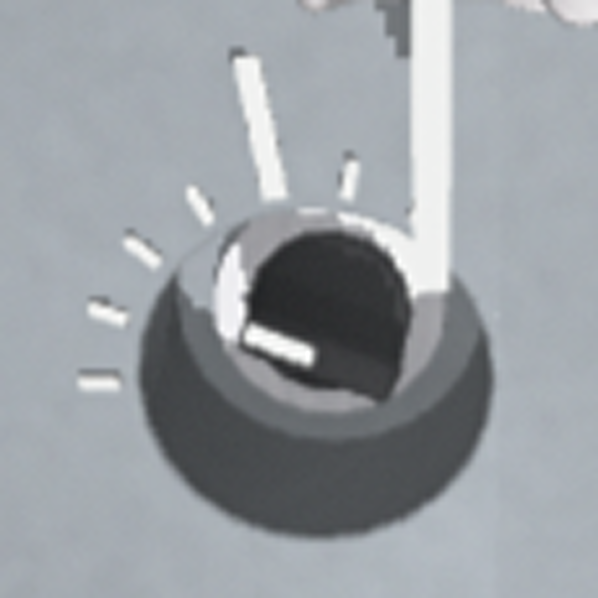

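```bash
python3 - <<'E'
from bench import *
from h import *
yaw=.047
P=np.array([.6165,.0955,.210])
movel(P+[0,0,.06],ori(yaw),max_speed=.2)
print(movel(P,ori(yaw),max_speed=.1,max_force=10))
s=state();print(s["t"],s["position"],np.round(s["ft_force"],1))
command_gripper(0.0);s=state();print(s["t"],s["gripper_width"],np.round(s["ft_force"],1))
f=grab_frame("wrist");cv2.imwrite("pics/w2.png",f["img"][:,:,::-1])
E
```

```text
False
5.4167 [0.61694355 0.09575568 0.21064215] [-0.7 -0.5  0.7]
6.1167 0.05596777493144146 [0.9 0.4 0.2]
```

View pics/w2.png

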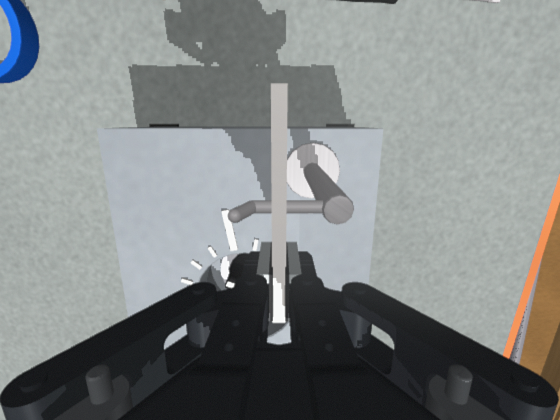

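The plate (col 279, rows 83–325) is between the pads, and the width of about 5 mm fits its thickness. Next I lift it, draw it off along the hook's −x, and check.

```bash
python3 - <<'E'
from bench import *
from h import *
yaw=.047;d=np.array([np.cos(yaw),np.sin(yaw),0])
p=state()["position"].copy()
print(movel(p+[0,0,.02],ori(yaw),max_speed=.06,max_force=12));s=state();print(s["t"],s["position"],np.round(s["ft_force"],1))
f=grab_frame("scene");cv2.imwrite("pics/s3.png",cv2.resize(f["img"][190:300,220:360,::-1],None,fx=5,fy=5))
print(movel(p+[0,0,.02]-.055*d,ori(yaw),max_speed=.08,max_force=8));s=state();print(s["t"],s["position"],np.round(s["ft_force"],1),s["gripper_width"])
f=grab_frame("wrist");cv2.imwrite("pics/w3.png",f["img"][:,:,::-1])
E
```

```text
False
6.65 [0.61680901 0.09553873 0.23058594] [ 0.2 -1.  -1.2]
False
7.5333 [0.56219956 0.09281407 0.23031168] [ 0.7 -0.3 -1.4] 0.05696911824331662
```

View pics/s3.png

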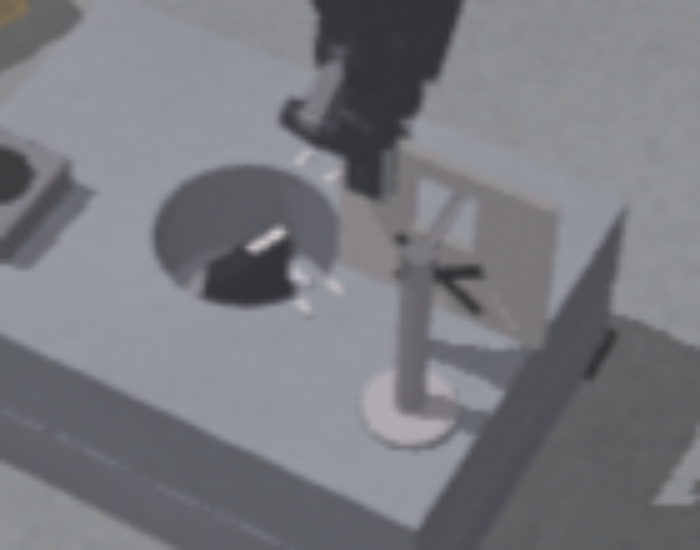

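View pics/w3.png

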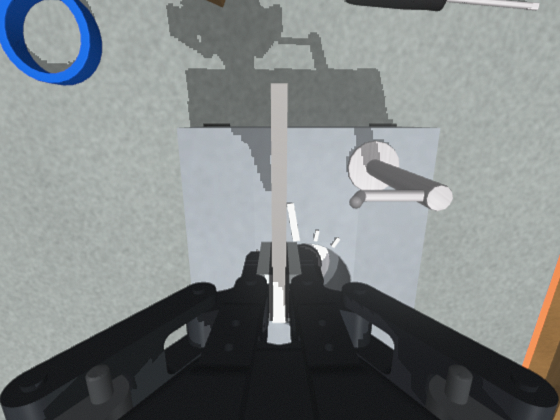

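The hook tip (355,200) is now clear to the right of the plate (col 279), and the plate is still gripped. I carry it over the bin.

```bash
python3 - <<'E'
from bench import *
from h import *
yb=-.324
p=state()["position"].copy()
movel(p+[-.01,0,.05],max_speed=.2)
bx=np.array([np.cos(yb),np.sin(yb),0]);by=np.array([-np.sin(yb),np.cos(yb),0])
c=np.array([.4635,-.3282,0])
G=c-.0325*by
reach(G+[0,0,.26],ori(yb))
movel(G+[0,0,.155],ori(yb),max_speed=.2)
s=state();print(s["t"],s["position"],np.round(s["ft_force"],1),s["gripper_width"])
f=grab_frame("wrist");cv2.imwrite("pics/w4.png",f["img"][:,:,::-1]);np.savez("w4.npz",K=f["intrinsics"],r=f["rvec"],t=f["tvec"])
f=grab_frame("top");cv2.imwrite("pics/t4.png",cv2.resize(f["img"][170:300,330:480,::-1],None,fx=4,fy=4))
E
```

```text
10.3583 [ 0.45420204 -0.35882925  0.15589908] [ 0.7  0.3 -0.6] 0.05846946723115637
```

View pics/w4.png

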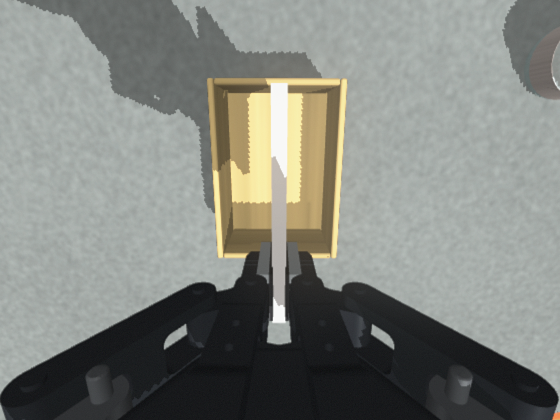

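View pics/t4.png

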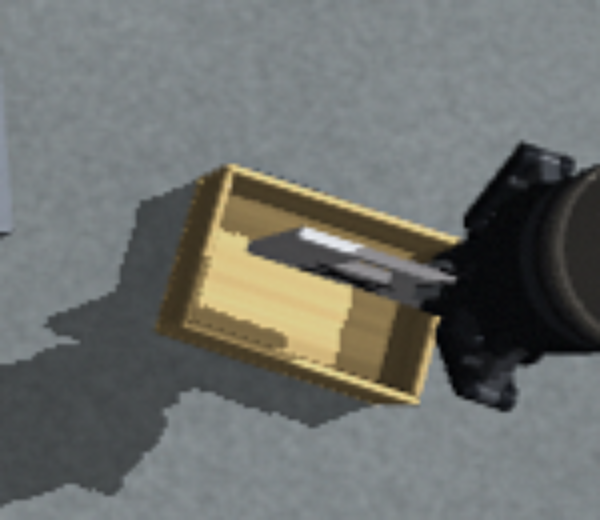

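The plate (col 279) runs parallel to the bin's long walls and is centred between them (rim cols 208–346 at the far end). I check the lengthwise position by the rim rows (about 80 and 256).

```bash
python3 - <<'E'
from h import *
w=np.load("w4.npz");w=(w["K"],w["r"].ravel(),w["t"].ravel())
q=[onplane(w,p,.065) for p in((208,79),(347,79),(339,258),(219,258))];q=np.array(q);print(q.round(4),q.mean(0).round(4))
print([np.linalg.norm(q[i]-q[i-1]).round(4) for i in range(4)], np.arctan2(*(q[1]-q[0])[[1,0]]))
E
```

```text
[[ 0.4371 -0.2504  0.065 ]
 [ 0.5299 -0.2816  0.065 ]
 [ 0.488  -0.4133  0.065 ]
 [ 0.3931 -0.3813  0.065 ]] [ 0.462  -0.3316  0.065 ]
[np.float64(0.1381), np.float64(0.0979), np.float64(0.1383), np.float64(0.1001)] -0.32396568221226907
```

```bash
python3 - <<'E'
from bench import *
from h import *
yb=-.324
by=np.array([-np.sin(yb),np.cos(yb),0])
G=np.array([.463,-.3305,0])-.0325*by
print(movel(G+[0,0,.10],ori(yb),max_speed=.1,max_force=8))
print(movel(G+[0,0,.072],ori(yb),max_speed=.03,max_force=4))
s=state();print(s["t"],s["position"],np.round(s["ft_force"],1))
command_gripper(0.3)
s=state();print(s["t"],s["position"],np.round(s["ft_force"],1),s["gripper_width"])
movel(s["position"]+[0,0,.06],max_speed=.1)
f=grab_frame("wrist");cv2.imwrite("pics/w5.png",f["img"][:,:,::-1])
f=grab_frame("top");cv2.imwrite("pics/t5.png",cv2.resize(f["img"][170:300,330:480,::-1],None,fx=4,fy=4))
E
```

```text
False
True
11.9333 [ 0.45257025 -0.3613102   0.07524445] [-1.   0.9  5.2]
12.2667 [ 0.45164661 -0.36092298  0.07434785] [0.1 0.5 0.6] 0.30146896864435213
```

View pics/w5.png

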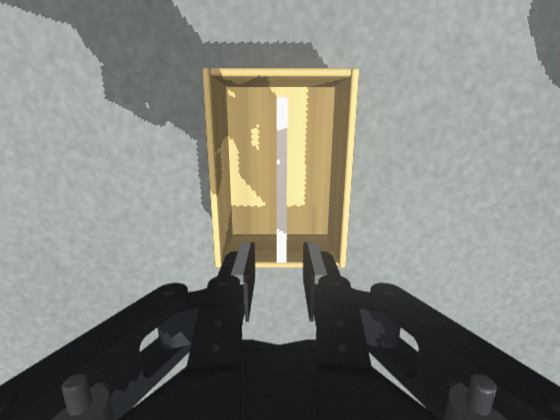

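View pics/t5.png

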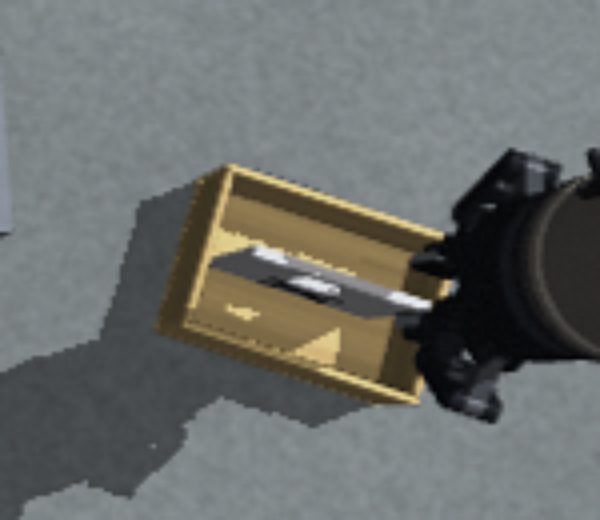

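The plate stands on edge in the bin, released: jaws at ±35 px either side of it, and contact came at the expected height. Next I move over the dial and measure its angle.

```bash
python3 - <<'E'
from bench import *
from h import *
w=np.load("w1.npz");w=(w["K"],w["r"].ravel(),w["t"].ravel())
a=onplane(w,uncrop((245,335),195,170,5.2),.096);b=onplane(w,uncrop((313,357),195,170,5.2),.096)
print(a,b);th=np.arctan2(*(a-b)[[1,0]]);v=np.pi+.047-th;v=(v+np.pi)%(2*np.pi)-np.pi;print("value",v,np.linalg.norm(a-b))
p=state()["position"].copy()
movel(p+[0,0,.12],max_speed=.25)
A=.047+np.pi/2-v
reach(np.array([.5905,.0105,.21]),ori(A))
s=state();print(s["t"],s["position"],np.round(s["joint_positions"],1))
command_gripper(.42)
f=grab_frame("wrist");cv2.imwrite("pics/w6.png",cv2.resize(f["img"][:,:,::-1],(800,600),interpolation=cv2.INTER_CUBIC));np.savez("w6.npz",K=f["intrinsics"],r=f["rvec"],t=f["tvec"],img=f["img"])
f=grab_frame("top");cv2.imwrite("pics/t6.png",cv2.resize(f["img"][120:245,165:340,::-1],None,fx=4.5,fy=4.5))
print(state()["t"],state()["gripper_width"])
E
```

```text
[0.56950391 0.01456626 0.096     ] [0.58760279 0.00912554 0.096     ]
value 0.33901759324061054 0.01889896854640256
15.225 [0.59057072 0.0085657  0.20964519] [ 32.1  30.5 -52.9 100.3  27.1  62.9  43.3]
15.5917 0.4240584773925311
```

View pics/w6.png

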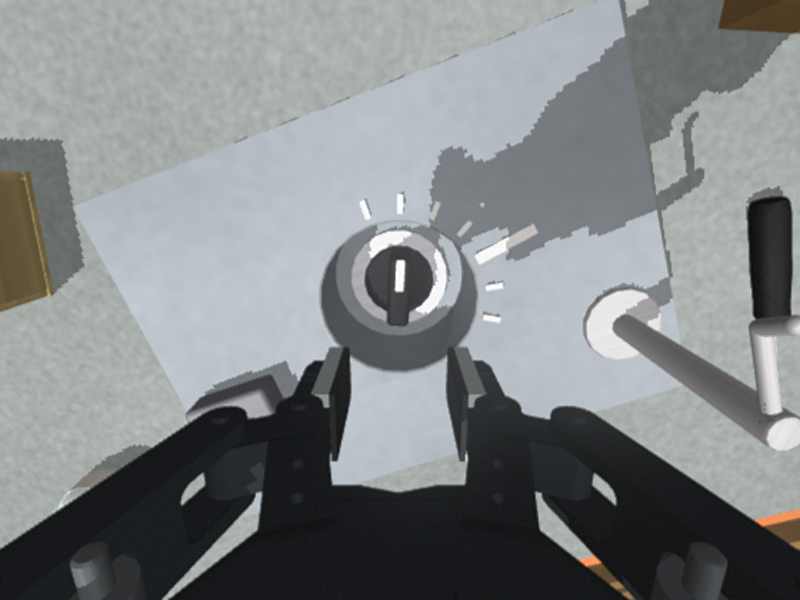

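View pics/t6.png

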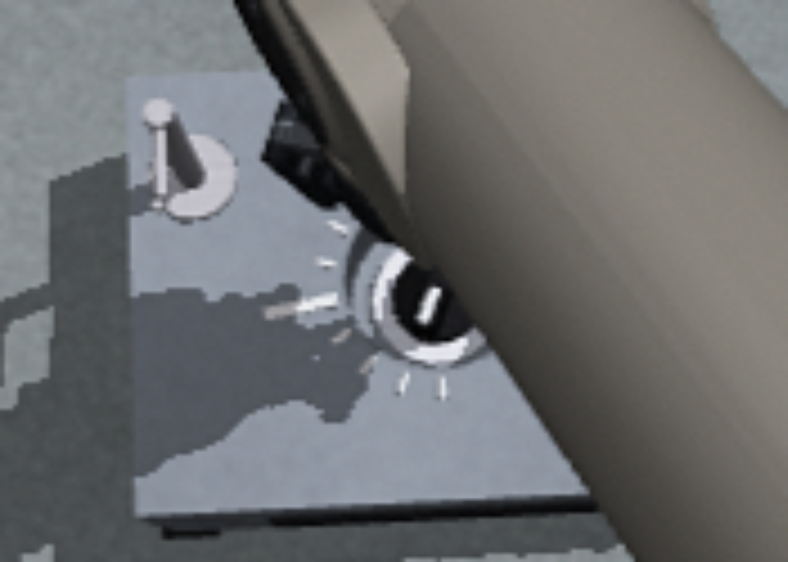

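The wrist view shows the tool aligned with the bar: pointer at (401,262)–(400,290), pointing at the 0.35 mark (401,203). The well rim spans cols 321–477, centred on the jaws. I now compute the axis position and the value from this view.

```bash
cat > meas.py <<'E'
from h import *
def W(p): return uncrop(p,0,0,800/560)
w=np.load("w6.npz");w=(w["K"],w["r"].ravel(),w["t"].ravel())
rim=np.array([onplane(w,W(p),.11) for p in((321,293),(477,293),(399,371),(398,221))]);print(rim.round(4))
s=least_squares(lambda c:np.hypot(rim[:,0]-c[0],rim[:,1]-c[1])-.045,[.59,.01]);print("centre",s.x,s.fun)
a=onplane(w,W((401,262)),.096);b=onplane(w,W((400,290)),.096);e=onplane(w,W((397.5,325)),.096)
print("ptr",a.round(4),b.round(4),"bar end",e.round(4),"mid",((a+e)/2).round(4))
th=np.arctan2(*(a-b)[[1,0]]);print("v",np.pi+.047-th%(2*np.pi))
th=np.arctan2(*(a-e)[[1,0]]);print("v bar",np.pi+.047-th%(2*np.pi))
m=[onplane(w,W(p),.11) for p in((480,258),(535,230))];print("mark",np.round(m,4),"value", np.pi+.047-np.arctan2(*(m[1]-m[0])[[1,0]]), "len",np.linalg.norm(m[1]-m[0]))
E
python3 meas.py
```

```text
[[ 0.572  -0.0332  0.11  ]
 [ 0.5981  0.0528  0.11  ]
 [ 0.6323 -0.0045  0.11  ]
 [ 0.5455  0.0212  0.11  ]]
centre [0.58897928 0.00860901] [0.00016821 0.00017128 0.00028821 0.00025722]
ptr [0.5707 0.0154 0.096 ] [0.5872 0.0098 0.096 ] bar end [0.6085 0.0017 0.096 ] mid [0.5896 0.0086 0.096 ]
v 0.3751728679980326
v bar 0.39462892422416784
mark [[0.5787 0.0594 0.11  ]
 [0.5722 0.0922 0.11  ]] value 1.4240427729379783 len 0.033464482777875004
```

```bash
python3 - <<'E'
from bench import *
from h import *
A=.047+np.pi/2-.37
P=np.array([.590,.0095,.081])
movel(P+[0,0,.06],ori(A),max_speed=.15)
print(movel(P,ori(A),max_speed=.06,max_force=6))
s=state();print(s["t"],s["position"],np.round(s["ft_force"],1),np.round(s["torque"],2))
command_gripper(0.0)
s=state();print(s["t"],s["position"],np.round(s["ft_force"],1),np.round(s["torque"],2),s["gripper_width"]*85)
f=grab_frame("wrist");cv2.imwrite("pics/w7.png",f["img"][:,:,::-1])
E
```

```text
False
17.35 [0.59031543 0.00961174 0.08139739] [ 0.3 -0.1  0.1] [ 0.05 -0.03 -0.07]
17.675 [0.59037287 0.00982627 0.08160424] [-0.6  0.5  3.6] [0.09 0.11 0.03] 12.70719447137591
```

View pics/w7.png

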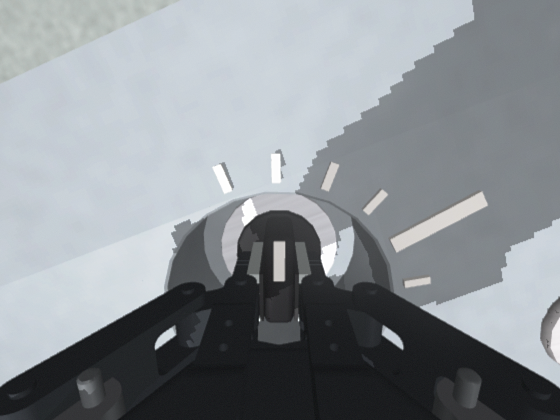

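The bar is gripped at 12.7 mm and forces are small. The pointer (279,242–282) points at the 0.35 mark (277,167). I turn clockwise in steps and watch the forces.

```bash
python3 - <<'E'
from bench import *
from h import *
p=np.array([.5903,.0097,.0815])
for v in(.5,.7,.9,1.1,1.25,1.38):
    r=movel(p,ori(.047+np.pi/2-v),max_force=25)
    s=state();O=s["orientation"];a=np.arctan2(O[1,2],O[0,2])
    print(round(s["t"],2),r,"tool v",round(.047+np.pi/2-a,3),np.round(s["position"],4),np.round(s["ft_force"],1),np.round(s["torque"],2),round(s["gripper_width"]*85,1))
    if r: break
f=grab_frame("wrist");cv2.imwrite("pics/w8.png",cv2.resize(f["img"][:,:,::-1],(800,600),interpolation=cv2.INTER_CUBIC));np.savez("w8.npz",K=f["intrinsics"],r=f["rvec"],t=f["tvec"])
E
```

```text
18.01 False tool v 0.497 [0.5904 0.0099 0.0816] [0.5 0.9 1.2] [ 0.23  0.02 -0.09] 12.5
18.36 False tool v 0.695 [0.5904 0.0099 0.0816] [0.2 1.3 1.6] [ 0.26 -0.1  -0.09] 13.0
18.71 False tool v 0.894 [0.5905 0.01   0.0816] [0.6 1.5 1.8] [ 0.43 -0.15  0.01] 12.8
19.06 False tool v 1.094 [0.5906 0.0101 0.0816] [2.1 2.  0.9] [ 0.63 -0.38 -0.04] 13.1
19.36 False tool v 1.244 [0.5906 0.0101 0.0816] [1.6 4.  0.4] [ 0.71 -0.58 -0.06] 12.8
19.64 False tool v 1.374 [0.5907 0.0101 0.0816] [ 3.   4.4 -0.2] [ 0.89 -0.65 -0.04] 13.0
```

View pics/w8.png

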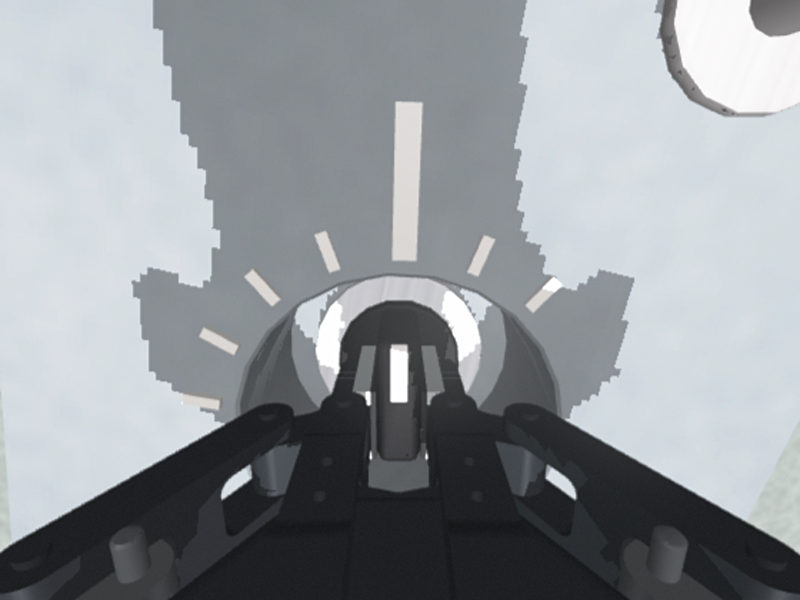

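The pointer (399, 345–403) is almost on the long mark ((404,262) to (409,102)), so a little more clockwise is needed. I compute how much.

```bash
cat > meas2.py <<'E'
import sys
from h import *
def W(p): return uncrop(p,0,0,800/560)
def go(fn,mk,pt,ctr=None):
    w=np.load(fn);w=(w["K"],w["r"].ravel(),w["t"].ravel())
    m=[onplane(w,W(p),.11) for p in mk];q=[onplane(w,W(p),.096) for p in pt]
    ang=lambda a,b:np.arctan2(b[1]-a[1],b[0]-a[0])
    print("mark",np.round(m,4).tolist(),"ptr",np.round(q,4).tolist())
    print("mark ang",ang(*m),"ptr ang",ang(*q),"remaining cw",ang(*q)-ang(*m))
    c=q[0]; print("remaining by axis->mark mid",ang(*q)-ang(c,(m[0]+m[1])/2))
if __name__=="__main__": go("w8.npz",[(404.3,262),(409,102)],[(398.8,403),(399.2,345)])
E
python3 meas2.py
```

```text
mark [[0.5787, 0.0565, 0.11], [0.5707, 0.0925, 0.11]] ptr [[0.589, 0.0095, 0.096], [0.5843, 0.0287, 0.096]]
mark ang 1.7886127816219364 ptr ang 1.8077109931967772 remaining cw 0.019098211574840818
remaining by axis->mark mid 0.020985255321586127
```

```bash
python3 - <<'E'
from bench import *
from h import *
p=np.array([.5903,.0097,.0815])
movel(p,ori(.047+np.pi/2-1.401),max_force=25);dwell(.3)
s=state();O=s["orientation"];print(s["t"],.047+np.pi/2-np.arctan2(O[1,2],O[0,2]),np.round(s["ft_force"],1))
command_gripper(.42)
movel(p+[0,0,.07],ori(.047+np.pi/2-1.401),max_speed=.12)
f=grab_frame("wrist");cv2.imwrite("pics/w9.png",cv2.resize(f["img"][:,:,::-1],(800,600),interpolation=cv2.INTER_CUBIC));np.savez("w9.npz",K=f["intrinsics"],r=f["rvec"],t=f["tvec"])
cv2.imwrite("pics/w9z.png",cv2.resize(f["img"][90:270,210:350,::-1],None,fx=3.3,fy=3.3,interpolation=cv2.INTER_CUBIC))
print(state()["t"])
E
```

```text
20.2417 1.3959602424622837 [3.8 3.4 0.9]
21.375
```

View pics/w9.png

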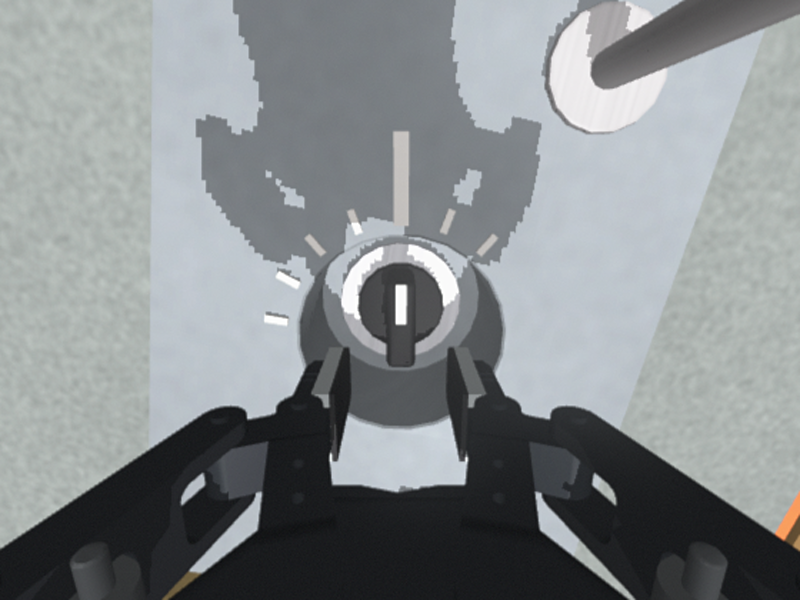

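View pics/w9z.png

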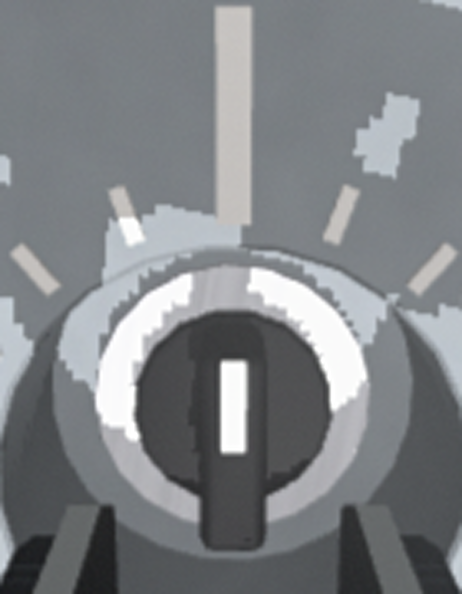

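The pointer (col 233 in the zoom) is in line with the long mark (col 233–234). I back away and check the whole scene.

```bash
python3 - <<'E'
from bench import *
from h import *
p=state()["position"].copy()
movel(p+[0,0,.13],max_speed=.25)
q=state()["joint_positions"].copy();q[0]+=(45 if p[1]<0 else -45)
reach(np.array([.45,-.10,.40]),ori(.1))
s=state();print(s["t"],s["position"],np.round(s["ft_force"],1))
for n in("top","scene"):
    f=grab_frame(n);cv2.imwrite(f"pics/{n}9.png",cv2.resize(f["img"][:,:,::-1],(800,600),interpolation=cv2.INTER_CUBIC))
    for l in["tag_center","bin","carton_c","tape_c","jar_c","driver_grip"]:
        print(n,l,[(np.round(d["at"],3).tolist(),round(d["conf"],2)) for d in look_for(f,l)][:1])
E
```

```text
22.9083 [ 0.45018647 -0.09950819  0.39887258] [0.6 0.2 0.3]
top tag_center [([0.58, 0.019, 0.106], 0.75)]
top bin [([0.466, 0.341, 0.069], 0.53)]
top carton_c [([0.47, 0.344, 0.066], 0.66)]
top tape_c [([0.635, 0.125, 0.12], 0.72)]
top jar_c [([0.733, -0.319, 0.069], 0.83)]
top driver_grip [([0.68, 0.29, 0.021], 0.88)]
scene tag_center [([0.465, -0.334, 0.06], 0.57)]
scene bin []
scene carton_c [([0.492, 0.356, 0.071], 0.56)]
scene tape_c [([0.315, 0.242, 0.021], 0.7)]
scene jar_c [([0.742, -0.311, 0.048], 0.97)]
scene driver_grip []
```

View pics/top9.png

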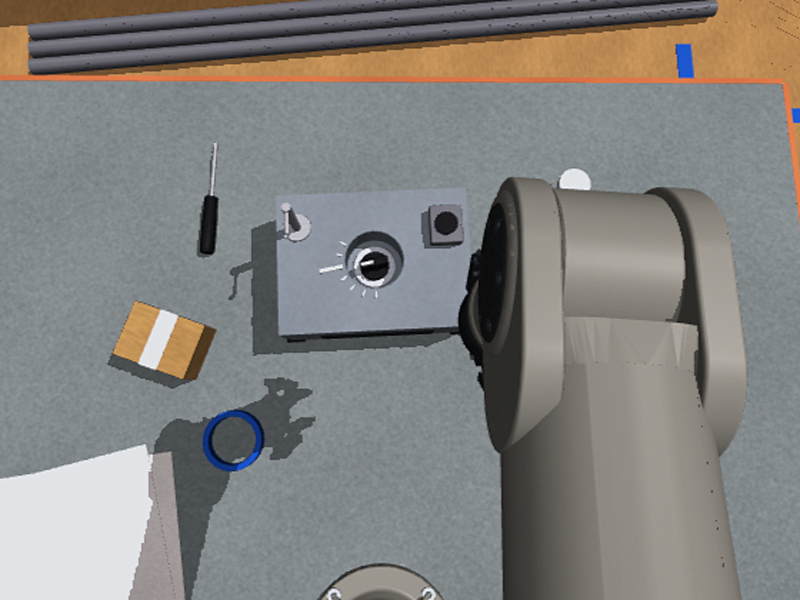

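View pics/scene9.png

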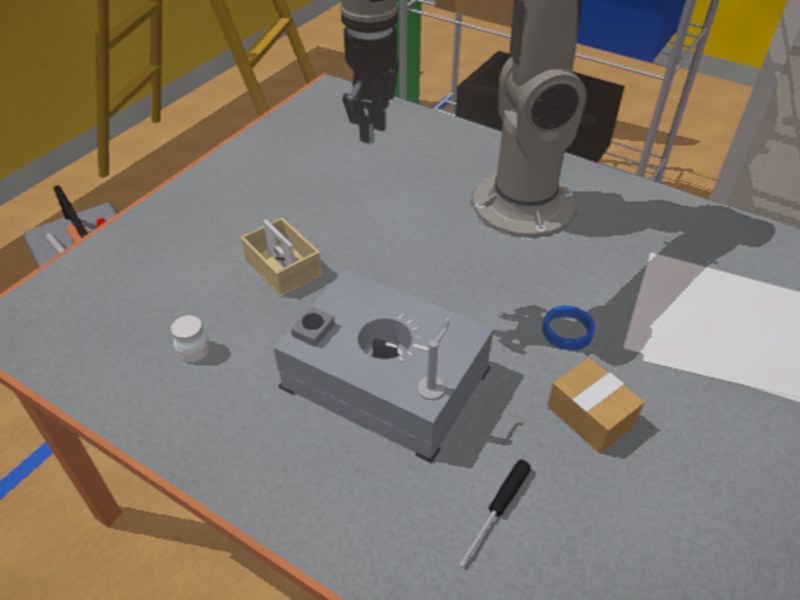

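The top view shows the dial pointer at (370,263) lined up with the long mark at (330,268). The scene view shows the hook empty, the plate standing in the bin at (280,243), and all bystanders where they were. I hand in.

```bash
python3 - <<'E'
from bench import *
print(job_done(), state()["t"])
E
```

```text
the job is handed in; nothing more can be done
the job is handed in; nothing more can be done
```

I lifted the lock-out plate off its hook, stood it on edge in the plywood bin and let go. Only then did I turn the dial clockwise from about 0.37 to the long mark at 1.40. The job was handed in at about 23 s of robot time, and no verdict came back.

**Dial:** the last wrist close-up, taken after letting go, showed the pointer in line with the long mark to within a pixel.

**Plate:** it touched the bin floor at the expected height. The final scene picture showed it standing in the bin and the hook empty.

**Bystanders:** the carton, tape roll, jar and screwdriver look unmoved in the pictures. The contact forces I read stayed below about 6 N.

**Checks that disagreed or failed:**
- In the final top view the arm hid the bin and part of the jar, so the plate was confirmed from the scene camera only. There the network put it at (0.465, -0.334, 0.060), inside the bin.
- The networks mislabelled the plate, bin and tape in that top view, and the jar's position there was about 13 mm off its first reading. In the scene view they missed the bin and screwdriver. I went by the pictures in these cases.
- The cameras differed by 2–3 mm on the well and bin centres, and I used values between them.

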